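# Store the workpiece row in reverse order

### The arm

A 7-joint arm with a two-finger parallel gripper is mounted at the origin on the work surface. World frame = base frame: x ahead of the robot, y to its left, z up, the work surface at z = 0. Lengths are in mm, angles in rad, forces in N, time in s.
With the tool pointing down it reaches from about 400 to 850 mm from the base axis. Payload 10.4 kg.
Tool frame: the origin (TCP) lies between the finger pads; the fingertips stand 8 mm ahead of it and the grasp point (between the pads) lies 11 mm behind it; z points along the fingers, y is the line along which they close (so a half turn about z gives the same grasp; the last joint's range is limited). The gripper opens to 85 mm and grips with 20 to 120 N. Pads are 22 mm wide; open, the fingers measure 114 mm over their backs; the gripper's body (76 mm by 85 mm) begins 54 mm behind the grasp point. The pads swing forward as they close: fully open they stand 13 mm farther back than shut.
Start: joints at [-1.168, 0.332, -0.065, 1.46, 0.022, 1.35, -0.088], TCP at [258.146, 569.22, 239.338] pointing down, gripper open.
Joint ranges: [-2.6, 2.6], [-0.5, 2.12], [-1.47, 1.34], [0.16, 2.42], [-1.27, 4.41], [0.06, 2.06], [-2.6, 2.6]. Speed limits (rad/s): [2.22, 2.22, 2.79, 2.79, 3.14, 3.14, 3.14].

### API

Orientations are given as a rotation vector (axis times angle).
In Python, from station import arm, cams, workorder, models gives the robot as it stands.
- The arm moves only by the tool move_arm, never from a script. Its argument "targets" is text: rows parted by semicolons, each of 7 numbers parted by spaces: the shift along the tool's x, y, z as a fraction of full scale, then the turn, a rotation vector about the tool's x, y, z as a fraction of full scale, then the opening, from 0 (shut) to 1 (fully open). In form: x y z ax ay az grip; .... A call has 1 to 10 rows; each row shifts and turns the commanded pose from where the row before left it, along the tool's axes as they then stand; what a row does not reach is not made up. Full scale, the value 1, is 50 cm for a shift and 90 degrees for a turn. A row lasts 1/10 s, in which the tool goes at most 50 mm and 8.59 degrees, less where a joint would pass 70% of its speed; a pose out of reach is approached as far as the arm can. A call with a number of a shift or a turn outside -1 to 1 is refused whole. A call with a gripper value outside its range is refused whole. The fingers move at their own pace and stop on an object; "squeeze" is the grip in N (left out, the last holds). Time passes only in rows, so rows that do not move let the fingers close. It gives the time, the measured TCP pose, the force, the opening and the grip force at its end, in the units of the state.
- arm.sense(): the state, without advancing time (a new reading comes with each control period).
- cams.read_camera(name): name is "scene" or "side" or "wrist"; returns a dict with "image" (420x560x3 uint8, red, green, blue), "fx", "fy", "cx", "cy" (pixels), "R" (3x3) and "t" (3): a world point X has camera coordinates R X + t; the wrist camera has in their place "hand_eye" (4x4, takes a point from camera to tool coordinates, whose origin is the TCP and whose axes are the flange's). Camera axes: x right, y down, z forward; pixel columns grow to the right and rows downward; lengths in mm; the calibration is good to about 2 mm. The wrist camera is an equidistant fisheye: a pixel r from the principal point sees the ray r / f radians off the axis. A picture is of the moment at which its call begins: read the wrist's pose just before it. There is no depth.
- workorder.hand_in(): hands the job in; it is judged then, once.
Trained networks look in a picture, given as the dict that the camera call returned (one of the last four; its "shot" number tells which), for a name from the list of things; names that differ only in an ending like _2 or _b are one class to them, and where a whole thing is asked for, a point or a joint stands for the part that bears it (a point fixed in the world has none). Each returns a list of dicts, best first, with "conf" (0 to 1); they miss things now and then, are a little off and sometimes report something else, mostly with a low value. They report only what shows in the picture. A call takes as long as a camera call.
- models.boxes_of(picture, name): "location" ([column, row] in pixels, amid what is visible of it).
- models.regions_of(picture, name): "region" (420x560 bool, what is visible of it) and "location" ([column, row] in pixels, amid what is visible of it).
- models.landmark_of(picture, name): "location" ([column, row] in pixels: a listed point, or the origin of a listed thing).
The state is a dict: "time": time; "joint_positions": joint angles; "joint_velocities": joint speeds; "tau": joint torques, N m; "tcp_pos": TCP position; "tool_rot": TCP orientation; "force": force on the tool from outside, world axes, zero at the start; "wrist_torque": the same for the moment, N m; "width": opening from 0.0 (shut) to 1.0 (fully open); "grip_force": force on a finger pad.
Only numpy, scipy, OpenCV 4.12 (cv2) and the standard library are available. Lean on these libraries where they do the work, as an engineer would, in place of code of your own. Each camera call takes 0.05 s, during which the arm holds its last target. There are 200 camera calls.

### The job

Clear the conveyor track: move its four workpieces into the four pockets of the aluminium storage rack in reverse order, so that the piece standing nearest the track's black knob ends in the pocket farthest from the rack's black knob, the next one in the next pocket, and so on to the piece farthest from the track's knob, which ends in the pocket nearest the rack's knob. Each piece must finally stand upright and flat on the bottom of its pocket, and none may be tipped over on the way.

Things in the scene. Friction and masses are not known exactly. Their poses are not given: they have to be found in the camera images.
- rack: Target: aluminium bar 340 x 76 mm, 18 mm high, fixed on the 12 mm mounting plate, with four black-floored pockets in a row, 52 mm square, floor 8 mm above the rack's underside. Origin: centre of the underside; x along the row, z up. Pocket centres at x = +105, +35, -35, -105 mm, y = 0. A round black knob (28 mm wide, top 52 mm above the underside) is at x = +155 mm; the -x end is plain.
- head_knob: Round black knob, 28 mm wide, on one end of the conveyor track (either end; a flat cap is on the other); fixed. Origin: centre of its foot's underside, 16 mm above the mounting plate, top 42 mm higher. The track is a black belt between aluminium rails, 340 x 76 mm, 18 mm high. From the knob the carriers lie along it at 50, 120, 190 and 260 mm.
- block: Square aluminium block, 34 x 34 mm, 50 mm high, with a dark bore in its top, about 150 g. x and y along its sides; loose, stands upright on its carrier at the start. Origin: centre of the underside, z up.
- cylinder: Plain steel cylinder, 34 mm in diameter, 62 mm high, about 300 g; loose, stands upright on its carrier at the start. Origin: centre of the underside, z up.
- bush: Brass flanged bush, standing on its flange: flange 40 mm in diameter and 12 mm high, above it a neck 27 mm in diameter up to a total height of 55 mm, about 200 g; loose, stands upright on its carrier at the start. Origin: centre of the underside, z up.
- valve: Black rectangular valve body, 40 mm (x) by 26 mm (y), 56 mm high, light plate on top, brass ports in its wide sides, about 150 g; loose, stands upright on its carrier at the start. Origin: centre of the underside, z up.
- carrier_block: Carrier on which the block stands at the start: white plate 56 x 56 mm, 10 mm high, fixed on the track; the four look alike and never move, so this one keeps showing the block's first place in the row. Origin: centre of the underside, 16 mm above the mounting plate; x along the track. Carriers are 70 mm apart.
- carrier_cylinder: Carrier on which the cylinder stands at the start: white plate 56 x 56 mm, 10 mm high, fixed on the track; the four look alike and never move, so this one keeps showing the cylinder's first place in the row. Origin: centre of the underside, 16 mm above the mounting plate; x along the track. Carriers are 70 mm apart.
- carrier_bush: Carrier on which the bush stands at the start: white plate 56 x 56 mm, 10 mm high, fixed on the track; the four look alike and never move, so this one keeps showing the bush's first place in the row. Origin: centre of the underside, 16 mm above the mounting plate; x along the track. Carriers are 70 mm apart.
- carrier_valve: Carrier on which the valve stands at the start: white plate 56 x 56 mm, 10 mm high, fixed on the track; the four look alike and never move, so this one keeps showing the valve's first place in the row. Origin: centre of the underside, 16 mm above the mounting plate; x along the track. Carriers are 70 mm apart.

How it is judged (in metres and radians):
At the end, for the whole second after the job is handed in: The k-th piece from the track's knob stands in the k-th pocket from the rack's plain end: centre within 16 mm of the pocket centre along and across the rack, underside within 4.5 mm of the pocket floor, tilted under 0.12 rad, released and at rest (((horizontal distance between carrier_block and head_knob between 0 and 0.085 m and x of block in the frame of rack between -0.121 and -0.089 m) or (horizontal distance between carrier_block and head_knob between 0.085 and 0.155 m and x of block in the frame of rack between -0.051 and -0.019 m) or (horizontal distance between carrier_block and head_knob between 0.155 and 0.225 m and x of block in the frame of rack between 0.019 and 0.051 m) or (horizontal distance between carrier_block and head_knob between 0.225 and 0.4 m and x of block in the frame of rack between 0.089 and 0.121 m)) and y of block in the frame of rack between -0.016 and 0.016 m and z of each of block, cylinder, bush, valve in the frame of rack below 0.0125 m and angle between each of block, cylinder, bush, valve's own z axis and vertical below 0.12 rad and linear speed of each of block, cylinder, bush, valve below 0.02 m/s and angular speed of each of block, cylinder, bush, valve below 0.2 rad/s and ((horizontal distance between carrier_cylinder and head_knob between 0 and 0.085 m and x of cylinder in the frame of rack between -0.121 and -0.089 m) or (horizontal distance between carrier_cylinder and head_knob between 0.085 and 0.155 m and x of cylinder in the frame of rack between -0.051 and -0.019 m) or (horizontal distance between carrier_cylinder and head_knob between 0.155 and 0.225 m and x of cylinder in the frame of rack between 0.019 and 0.051 m) or (horizontal distance between carrier_cylinder and head_knob between 0.225 and 0.4 m and x of cylinder in the frame of rack between 0.089 and 0.121 m)) and y of cylinder in the frame of rack between -0.016 and 0.016 m and ((horizontal distance between carrier_bush and head_knob between 0 and 0.085 m and x of bush in the frame of rack between -0.121 and -0.089 m) or (horizontal distance between carrier_bush and head_knob between 0.085 and 0.155 m and x of bush in the frame of rack between -0.051 and -0.019 m) or (horizontal distance between carrier_bush and head_knob between 0.155 and 0.225 m and x of bush in the frame of rack between 0.019 and 0.051 m) or (horizontal distance between carrier_bush and head_knob between 0.225 and 0.4 m and x of bush in the frame of rack between 0.089 and 0.121 m)) and y of bush in the frame of rack between -0.016 and 0.016 m and ((horizontal distance between carrier_valve and head_knob between 0 and 0.085 m and x of valve in the frame of rack between -0.121 and -0.089 m) or (horizontal distance between carrier_valve and head_knob between 0.085 and 0.155 m and x of valve in the frame of rack between -0.051 and -0.019 m) or (horizontal distance between carrier_valve and head_knob between 0.155 and 0.225 m and x of valve in the frame of rack between 0.019 and 0.051 m) or (horizontal distance between carrier_valve and head_knob between 0.225 and 0.4 m and x of valve in the frame of rack between 0.089 and 0.121 m)) and y of valve in the frame of rack between -0.016 and 0.016 m); the robot touches nothing.
It fails at once if the block is tipped over (more than 0.8 rad from upright) (angle between block's own z axis and vertical above 0.8 rad).
It fails at once if the cylinder is tipped over (more than 0.8 rad from upright) (angle between cylinder's own z axis and vertical above 0.8 rad).
It fails at once if the bush is tipped over (more than 0.8 rad from upright) (angle between bush's own z axis and vertical above 0.8 rad).
It fails at once if the valve is tipped over (more than 0.8 rad from upright) (angle between valve's own z axis and vertical above 0.8 rad).
It also fails if it takes over 104 s, if anything falls off the work surface, if the arm or the gripper's body presses on something with over 40 N, if the wrist force passes 120 N, or if a joint passes its speed limit or range.

## Working session

There is one attempt and no reset: what is moved stays moved. The work goes in short steps, Python scripts to look and compute and a tool call to move; the robot and the scene stay as the last step left them, time stands still between calls to the robot, and variables do not carry over. Pictures are saved under pics/ and viewed, at most 14 in all, crops included, and the job is handed in when it is done.

Besides the shell and the picture viewer there is one more tool, called after "Call:" in YAML: its name, and indented under it one key for each argument. move_arm: Moves the arm, as the interface text tells. Shift numbers are shares of 50 cm and turn numbers shares of 90 degrees, none past 1 either way. Its arguments: {"type":"object","properties":{"targets":{"type":"string"},"squeeze":{"type":"number"}},"required":["targets"]}

```bash
mkdir -p pics; ls; cat > h.py <<'E'
import numpy as np, cv2
from station import arm,cams,workorder,models
from scipy.spatial.transform import Rotation as Ro
def save(p,n): cv2.imwrite(f'pics/{n}.png',p['image'][:,:,::-1])
E
python3 - <<'E'
from h import *
s=arm.sense(); print({k:np.round(v,3) for k,v in s.items()})
for c in ['scene','side']:
    p=cams.read_camera(c); save(p,c+'0')
    np.savez(c+'.npz',**{k:p[k] for k in ['fx','fy','cx','cy','R','t']})
    print(c,p['fx'],p['cx'],p['cy'],np.round(-p['R'].T@p['t']))
    for n in ['rack','head_knob','block','cylinder','bush','valve','carrier_block','carrier_valve','carrier_bush','carrier_cylinder']:
        print(n,[(np.round(d['location']),round(d['conf'],2)) for d in models.landmark_of(p,n)][:3])
E
```

```text
pics
{'time': np.float64(0.0), 'joint_positions': array([-1.168,  0.333, -0.065,  1.461,  0.022,  1.35 , -0.089]), 'joint_velocities': array([-0.001,  0.001, -0.   , -0.   , -0.   ,  0.   , -0.002]), 'tau': array([-0.0000e+00, -6.2544e+01,  4.9000e-02, -3.9160e+01,  1.6000e-02,
        1.0000e-02,  0.0000e+00]), 'tcp_pos': array([258.02 , 568.868, 238.536]), 'tool_rot': array([-6.64e-01, -3.07e+00,  2.00e-03]), 'force': array([ 0.326, -0.089, -1.349]), 'wrist_torque': array([ 0.018, -0.027, -0.017]), 'grip_force': np.float64(0.0), 'width': np.float64(1.001)}
scene 534.3478162421245 282.3028516439016 207.67018231797658 [1128.  620.  669.]
rack [(array([229., 188.]), 0.62)]
head_knob []
block [(array([398., 263.]), 0.67)]
cylinder [(array([332., 298.]), 0.85), (array([426., 254.]), 0.52)]
bush [(array([369., 280.]), 0.66)]
valve [(array([423., 252.]), 0.75)]
carrier_block [(array([396., 268.]), 0.62)]
carrier_valve [(array([421., 255.]), 0.66)]
carrier_bush [(array([365., 286.]), 0.82), (array([366., 282.]), 0.62)]
carrier_cylinder [(array([329., 301.]), 0.91)]
side 504.12823537653185 278.5987290693204 214.32319116314102 [  40. -636.  625.]
rack [(array([348., 308.]), 0.81)]
head_knob [(array([274., 174.]), 0.68)]
block [(array([197., 188.]), 0.85)]
cylinder [(array([256., 172.]), 0.74), (array([198., 190.]), 0.19)]
bush [(array([224., 181.]), 0.78)]
valve [(array([169., 194.]), 0.84)]
carrier_block [(array([202., 192.]), 0.56)]
carrier_valve [(array([170., 198.]), 0.71)]
carrier_bush [(array([229., 187.]), 0.8), (array([198., 187.]), 0.17)]
carrier_cylinder [(array([254., 178.]), 0.57), (array([200., 190.]), 0.35)]
```

View pics/scene0.png

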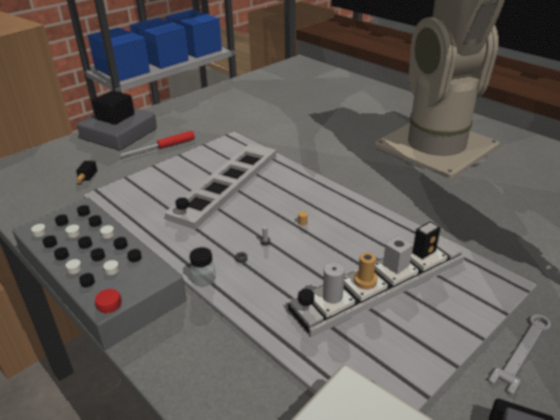

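View pics/side0.png

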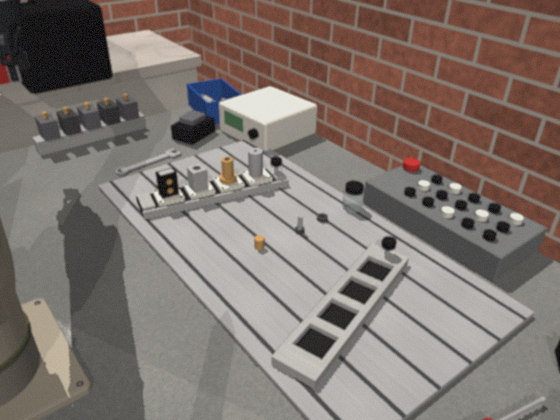

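```bash
cat >> h.py <<'E'
def cam(c): return dict(np.load(c+'.npz'))
def K(p): return np.array([[p['fx'],0,p['cx']],[0,p['fy'],p['cy']],[0,0,1]])
def tri(a,b):
    A,B=cam('scene'),cam('side')
    P=[K(c)@np.c_[c['R'],np.ravel(c['t'])] for c in (A,B)]
    X=cv2.triangulatePoints(P[0],P[1],np.array(a,float).reshape(2,1),np.array(b,float).reshape(2,1))
    X=(X[:3]/X[3]).ravel()
    e=[np.linalg.norm((q:=P_@np.r_[X,1])[:2]/q[2]-u) for P_,u in zip(P,(a,b))]
    return X,max(e)
E
python3 - <<'E'
from h import *
pa,pb=cams.read_camera('scene'),cams.read_camera('side')
for n in ['rack','block','cylinder','bush','valve','carrier_block','carrier_valve','carrier_bush','carrier_cylinder']:
    a=models.landmark_of(pa,n);b=models.landmark_of(pb,n)
    if a and b:
        X,e=tri(a[0]['location'],b[0]['location']); print(n,X.round(1),round(e,1))
E
```

```text
block [496.6 239.3  41.9] 1.6
cylinder [632.1 209.3  43.1] 0.2
bush [565.8 227.9  42.8] 0.5
valve [427.3 247.7  39.2] 0.9
carrier_block [498.8 237.2  26.4] 0.2
carrier_valve [435.  254.1  34.6] 0.5
carrier_bush [564.7 227.1  26. ] 1.0
```

The scene view shows the row from the knob (306,297): cylinder (333,285), bush (368,270), block (398,257), valve (427,241). The rack runs from its knob at (182,205) to its plain end near (255,155). The side view agrees, with the rack knob at (389,243) and the track knob at (276,161). Next I'll measure the pockets.

```bash
cat >> h.py <<'E'
def plan(x,y,z,yaw_y,s=None):
    """print tool-frame shift (mm) & yaw to bring TCP to xyz with tool y along heading yaw_y (deg, mod 180)"""
    s=s or arm.sense(); R=Ro.from_rotvec(s['tool_rot']).as_matrix()
    best=None
    h=np.degrees(np.arctan2(R[1,1],R[0,1]))
    d=(yaw_y-h+90)%180-90
    sh=R.T@(np.array([x,y,z])-s['tcp_pos'])
    print('heading y',h.round(1),'shift/500',(sh/500).round(4),'yaw about tool z deg',-round(d,2),'frac',round(-d/90,4),'tilt',np.degrees(np.arccos(-R[2,2])).round(2),'q7',s['joint_positions'][6].round(2))
E
python3 - <<'E'
from h import *
sa=[(250,159),(235,173),(219,187),(202,203)]; sb=[(315,345),(337,316),(358,292),(376,270)]
def ref(p,c):
    g=cv2.cvtColor(p['image'],cv2.COLOR_RGB2GRAY); m=(g<60).astype(np.uint8)
    n,l,st,ce=cv2.connectedComponentsWithStats(m,connectivity=4)
    k=l[c[1],c[0]]; return (ce[k],st[k][4]) if k else (np.array(c,float),0)
pa,pb=cams.read_camera('scene'),cams.read_camera('side')
X=[]
for a,b in zip(sa,sb):
    u,n=ref(pa,a);v,m=ref(pb,b);x,e=tri(u,v);X.append(x);print(u.round(1),n,v.round(1),m,x.round(1),round(e,1))
print(tri((182,204),(389,243)), tri((306,297),(276,161)))
plan(530,232,330,81)
E
```

```text
[249.1 159.2] 96 [315.3 342.5] 586 [ 416.3 -253.6   24.5] 0.5
[233.4 172.7] 115 [337.4 315.5] 459 [ 483.1 -232.1   24.5] 0.4
[216.3 187.3] 139 [357.  291.4] 371 [ 549.9 -210.6   24.6] 0.3
[191.2 203.3] 293 [374.8 269.9] 300 [ 623.6 -192.5   24.9] 3.6
(array([ 665.03271814, -173.17601872,   54.39468299]), np.float64(0.9483432128822474)) (array([681.94516118, 195.39509293,  62.64177862]), np.float64(0.4291801822467496))
heading y 65.6 shift/500 [-0.7737 -0.3896 -0.1814] yaw about tool z deg -15.4 frac -0.1711 tilt 0.0 q7 -0.09
```

Call:
move_arm:
  targets: "-0.077 -0.039 -0.018 0 0 0 1;-0.077 -0.039 -0.018 0 0 0 1;-0.077 -0.039 -0.018 0 0 0 1;-0.077 -0.039 -0.018 0 0 0 1;-0.077 -0.039 -0.018 0 0 0 1;-0.077 -0.039 -0.018 0 0 0 1;-0.077 -0.039 -0.018 0 0 0 1;-0.077 -0.039 -0.018 0 0 0 1;-0.077 -0.039 -0.018 0 0 0 1;-0.077 -0.039 -0.018 0 0 0 1"
  squeeze: 50

```text
time: 3.2
tcp_pos: [529.1, 231.1, 329.9]
tool_rot: [0.664, 3.07, 0.001]
force: [-0.2, 0.9, 0.1]
width: 1.0
grip_force: 0.0
```

Call:
move_arm:
  targets: "0 0 0 0 0 -0.0855 1;0 0 0 0 0 -0.0855 1;0 0 0 0 0 0 1;0 0 0 0 0 0 1"

```text
time: 3.6
tcp_pos: [528.1, 232.8, 329.3]
tool_rot: [-0.252, -3.131, -0.0]
force: [-0.1, 0.2, -0.4]
width: 1.002
grip_force: 0.0
```

```bash
cat >> h.py <<'E'
def ray(p,s,uv):
    """world origin+dir for wrist pixel"""
    H=np.array(p['hand_eye']); R=Ro.from_rotvec(s['tool_rot']).as_matrix()
    d=np.array([(uv[0]-p['cx'])/p['fx'],(uv[1]-p['cy'])/p['fy']]); th=np.linalg.norm(d)
    v=np.r_[d/max(th,1e-9)*np.sin(th),np.cos(th)]
    return s['tcp_pos']+R@H[:3,3], R@H[:3,:3]@v
def at(p,s,uv,z):
    o,v=ray(p,s,uv); return o+v*(z-o[2])/v[2]
def wproj(p,s,X):
    H=np.array(p['hand_eye']); R=Ro.from_rotvec(s['tool_rot']).as_matrix()
    c=H[:3,:3].T@(R.T@(np.asarray(X)-s['tcp_pos'])-H[:3,3]); th=np.arctan2(np.hypot(*c[:2]),c[2]); n=c[:2]/np.hypot(*c[:2])
    return np.array([p['cx'],p['cy']])+np.array([p['fx'],p['fy']])*th*n
E
python3 - <<'E'
from h import *
s=arm.sense();p=cams.read_camera('wrist');save(p,'w1'); print(s['time'],s['tcp_pos'].round(1))
import pickle; pickle.dump((s,p),open('w1.pkl','wb'))
print(np.round(p['hand_eye'],2),p['fx'],p['cx'],p['cy'])
for n,zt in [('block',38),('cylinder',38),('bush',38),('valve',38),('carrier_block',28),('carrier_valve',28),('carrier_bush',28),('carrier_cylinder',28),('head_knob',28)]:
    for d in models.landmark_of(p,n)[:1]: print(n,np.round(d['location']),round(d['conf'],2),at(p,s,d['location'],zt).round(1))
plan(632,216,200,81)
E
```

```text
3.6 [528.1 232.8 329.3]
[[-0.0000e+00 -9.5000e-01 -3.2000e-01  8.2380e+01]
 [ 1.0000e+00 -0.0000e+00 -0.0000e+00  4.0000e-02]
 [-0.0000e+00 -3.2000e-01  9.5000e-01 -1.3411e+02]
 [ 0.0000e+00  0.0000e+00  0.0000e+00  1.0000e+00]] 325.19226210127806 282.17543742431803 207.3780858177191
block [282. 137.] 0.81 [493.6 238.4  38. ]
cylinder [275. 239.] 0.93 [635.5 204.6  38. ]
bush [280. 189.] 0.58 [563.3 223.4  38. ]
valve [277.  87.] 0.9 [428.3 242.8  38. ]
carrier_block [280. 133.] 0.7 [488.9 236.   28. ]
carrier_valve [280.  90.] 0.9 [432.7 245.6  28. ]
carrier_bush [277. 190.] 0.91 [566.4 219.7  28. ]
carrier_cylinder [273. 238.] 0.82 [637.9 201.   28. ]
head_knob [274. 262.] 0.66 [678.2 196.2  28. ]
heading y 81.0 shift/500 [-0.2103 -0.0004  0.2586] yaw about tool z deg -0.02 frac -0.0002 tilt 0.01 q7 0.95
```

View pics/w1.png

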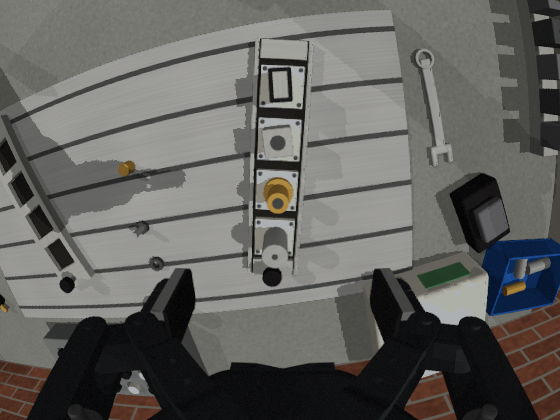

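The wrist view shows the track almost upright in the image: valve (281,85), block (277,142), bush (278,193), cylinder (275,250), knob (271,277). The valve's long side lies along the track and the block is turned slightly. I'll go lower for a second viewpoint.

Call:
move_arm:
  targets: "-0.04 0.006 0.05 0 0 0.016 1;-0.04 0.006 0.05 0 0 0 1;-0.04 0.006 0.05 0 0 0 1;-0.04 0.006 0.05 0 0 0 1;0 0 0 0 0 0 1;0 0 0 0 0 0 1"

```text
time: 4.7
tcp_pos: [608.9, 230.3, 228.9]
tool_rot: [-0.287, -3.127, 0.001]
force: [0.5, -0.8, 0.4]
width: 1.004
grip_force: 0.0
```

```bash
python3 - <<'E'
from h import *
import pickle
s=arm.sense();p=cams.read_camera('wrist');save(p,'w2'); print(s['time'],s['tcp_pos'].round(1))
s1,p1=pickle.load(open('w1.pkl','rb')); 
pickle.dump((s,p),open('w2.pkl','wb'))
def inter(a,b):
    (o,v),(q,w)=a,b; v=v/np.linalg.norm(v);w=w/np.linalg.norm(w)
    A=np.c_[v,-w]; t=np.linalg.lstsq(A,q-o,rcond=None)[0]; P,Q=o+v*t[0],q+w*t[1]; return (P+Q)/2,np.linalg.norm(P-Q)
p1b=p1
old={'block':(282,137),'cylinder':(275,239),'bush':(280,189),'valve':(277,87),'carrier_block':(280,133),'carrier_valve':(280,90),'carrier_bush':(277,190),'carrier_cylinder':(273,238)}
for n in old:
    for d in models.landmark_of(p,n)[:1]:
        X,e=inter(ray(p1,s1,old[n]),ray(p,s,d['location']))
        print(n,np.round(d['location']),round(d['conf'],2),at(p,s,d['location'],28 if 'car' in n else 38).round(1),X.round(1),e.round(1))
E
```

```text
4.7 [608.9 230.3 228.9]
block [265.  68.] 0.8 [492.6 234.5  38. ] [493.2 236.5  44.3] 3.5
cylinder [266. 209.] 0.8 [634.6 207.4  38. ] [634.8 206.1  38.2] 2.7
bush [268. 142.] 0.95 [566.  224.1  38. ] [568.1 223.   20.1] 0.1
valve [259.   7.] 0.91 [428.9 240.7  38. ] [427.8 241.5  34.5] 1.7
carrier_block [262.  73.] 0.89 [495.4 230.5  28. ] [ 4.922e+02  2.324e+02 -4.000e-01] 6.4
carrier_valve [268.  11.] 0.78 [431.7 248.2  28. ] [432.3 246.9  30.1] 2.6
carrier_cylinder [265. 206.] 0.92 [635.1 205.9  28. ] [631.2 205.   41.4] 5.0
```

View pics/w2.png

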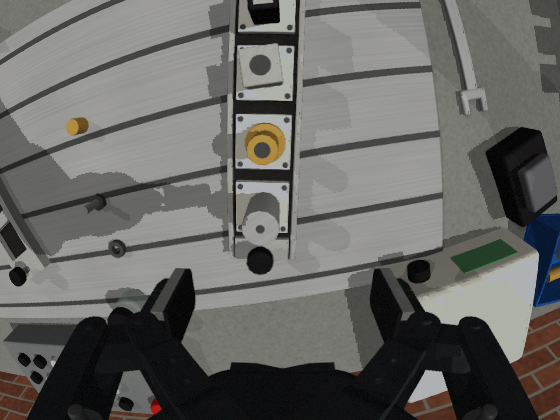

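The second view puts cylinder (263,215), bush (264,143) and block (261,66) upright on their carriers. I'll check the tops against the known heights and plan the cylinder grasp.

```bash
python3 - <<'E'
from h import *
import pickle
s2,p2=pickle.load(open('w2.pkl','rb'));s1,p1=pickle.load(open('w1.pkl','rb'))
for n,u1,u2,z in [('cyl',(274,256),(261,229),100),('bush',(278,202),(262,151),93),('block',(278,142),(260,66),88)]:
    print(n,at(p1,s1,u1,z).round(1),at(p2,s2,u2,z).round(1))
plan(633.5,207,150,80.5)
plan(633.5,207,65,80.5)
E
```

```text
cyl [630.7 205.5 100. ] [632.1 206.9 100. ]
bush [563.7 221.8  93. ] [566.  220.9  93. ]
block [493.3 233.5  88. ] [495.3 232.7  88. ]
heading y 79.6 shift/500 [-0.0566 -0.0376  0.1597] yaw about tool z deg -0.93 frac -0.0104 tilt 0.05 q7 1.01
heading y 79.6 shift/500 [-0.0565 -0.0377  0.3297] yaw about tool z deg -0.93 frac -0.0104 tilt 0.05 q7 1.01
```

Call:
move_arm:
  targets: "-0.0275 -0.019 0.05 0 0 0 1;-0.0275 -0.019 0.05 0 0 0 1;0 0 0.06 0 0 0 1;0 0 0.06 0 0 0 1;0 0 0.06 0 0 0 1;0 0 0.05 0 0 0 1;0 0 0 0 0 0 1;0 0 0 0 0 0 1"

```text
time: 5.95
tcp_pos: [632.9, 206.8, 65.0]
tool_rot: [0.286, 3.128, 0.0]
force: [-0.5, -0.0, 0.8]
width: 1.0
grip_force: 0.0
```

Call:
move_arm:
  targets: "0 0 0 0 0 0 0;0 0 0 0 0 0 0;0 0 0 0 0 0 0;0 0 0 0 0 0 0;0 0 0 0 0 0 0;0 0 0 0 0 0 0;0 0 0 0 0 0 0;0 0 0 0 0 0 0"

```text
time: 6.75
tcp_pos: [633.2, 206.9, 65.3]
tool_rot: [0.286, 3.127, 0.001]
force: [-1.2, -0.9, 6.4]
width: 0.384
grip_force: 49.5
```

```bash
python3 - <<'E'
from h import *
s=arm.sense();p=cams.read_camera('wrist');save(p,'w3'); print(s['width'],s['force'])
plan(416.3,-253.6,200,107.8)
E
```

```text
0.3840509742059579 [-1.15864883 -0.94595343  6.40949714]
heading y 79.6 shift/500 [ 0.2592 -0.9842 -0.2704] yaw about tool z deg -28.25 frac -0.3139 tilt 0.07 q7 1.09
```

View pics/w3.png

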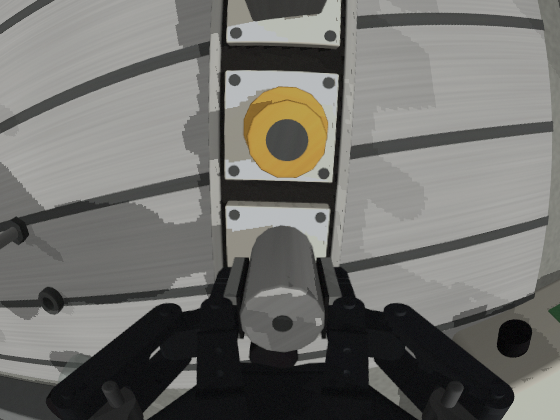

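The cylinder is gripped upright between the pads at (283,280), and the bush at (287,130) is undisturbed. I'll lift and carry it.

Call:
move_arm:
  targets: "0 0 -0.05 0 0 0 0;0 0 -0.08 0 0 0 0;0 0 -0.08 0 0 0 0;0.0235 -0.0895 -0.02 0 0 0 0;0.0235 -0.0895 -0.02 0 0 0 0;0.0235 -0.0895 -0.02 0 0 0 0;0.0235 -0.0895 0 0 0 0 0;0.0235 -0.0895 0 0 0 0 0;0.0235 -0.0895 0 0 0 0 0;0.0235 -0.0895 0 0 0 0 0"

```text
time: 7.8
tcp_pos: [493.6, -87.9, 199.0]
tool_rot: [-0.286, -3.128, -0.001]
force: [1.0, -1.1, -2.4]
width: 0.383
grip_force: 50.5
```

Call:
move_arm:
  targets: "0.0235 -0.0895 0 0 0 0 0;0.0235 -0.0895 0 0 0 0 0;0.0235 -0.0895 0 0 0 0 0;0.0235 -0.0895 0 0 0 0 0;0 0 0 0 0 -0.0785 0;0 0 0 0 0 -0.0785 0;0 0 0 0 0 -0.0785 0;0 0 0 0 0 -0.0785 0;0 0 0 0 0 0 0;0 0 0 0 0 0 0"

```text
time: 8.8
tcp_pos: [416.1, -253.8, 199.1]
tool_rot: [0.481, -3.104, -0.001]
force: [-0.0, 0.3, -2.0]
width: 0.387
grip_force: 50.6
```

```bash
python3 - <<'E'
from h import *
import pickle
s=arm.sense();p=cams.read_camera('wrist');save(p,'w4'); print(s['time'],s['tcp_pos'].round(1),s['width'],s['force'])
pickle.dump((s,p),open('w4.pkl','wb'))
for d in models.landmark_of(p,'rack')[:2]: print(d['location'],d['conf'],at(p,s,d['location'],12))
for d in models.boxes_of(p,'rack')[:2]: print(d['location'],d['conf'])
ax=np.array([66.8,21.5,0])/np.hypot(66.8,21.5); print([wproj(p,s,np.array([416.3,-253.6,20])+70*k*ax).round() for k in range(4)])
plan(416.3,-253.6,50,107.8)
E
```

```text
8.8 [ 416.1 -253.8  199.1] 0.38684693011138155 [-0.02380916  0.33028091 -2.00549672]
[279.0, 183.4] 0.88
[array([283., 185.]), array([283., 248.]), array([283., 302.]), array([283., 345.])]
heading y 107.7 shift/500 [-2.000e-04  4.000e-04  2.984e-01] yaw about tool z deg -0.11 frac -0.0013 tilt 0.01 q7 2.36
```

View pics/w4.png

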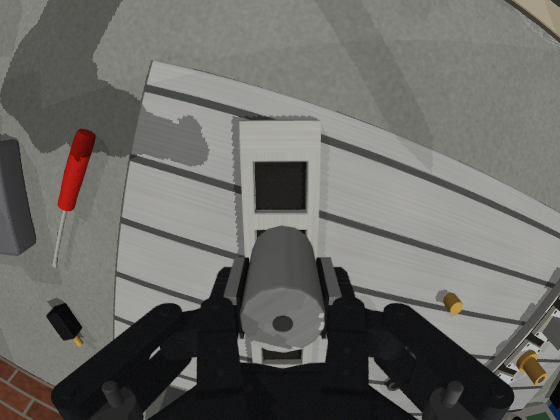

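The first pocket is at (280,187), predicted (283,185), and the rack's edges at columns 241 and 320 are parallel to the image axis. I'll apply a correction of about -1.5 mm in tool x and y and lower.

Call:
move_arm:
  targets: "-0.003 -0.003 0.06 0 0 0 0;0 0 0.06 0 0 0 0;0 0 0.06 0 0 0 0;0 0 0.06 0 0 0 0;0 0 0.04 0 0 0 0;0 0 0.015 0 0 0 0;0 0 0.006 0 0 0 0;0 0 0.001 0 0 0 0;0 0 0 0 0 0 0;0 0 0 0 0 0 0"

```text
time: 9.95
tcp_pos: [418.9, -255.1, 49.2]
tool_rot: [-0.486, 3.102, -0.001]
force: [-1.6, -0.0, -2.7]
width: 0.384
grip_force: 50.6
```

Call:
move_arm:
  targets: "0 0 0.002 0 0 0 0;0 0 0.001 0 0 0 0;0 0 0 0 0 0 0;0 0 0 0 0 0 0.5;0 0 0 0 0 0 0.7;0 0 0 0 0 0 0.9;0 0 0 0 0 0 1;0 0 0 0 0 0 1;0 0 -0.01 0 0 0 1;0 0 -0.06 0 0 0 1"

```text
time: 10.95
tcp_pos: [416.4, -254.0, 80.1]
tool_rot: [0.486, -3.099, -0.003]
force: [-0.2, 0.3, -0.4]
width: 0.999
grip_force: 0.0
```

Call:
move_arm:
  targets: "0 0 -0.08 0 0 0 1;0 0 -0.08 0 0 0 1;0 0 -0.07 0 0 0 1;0 0 0 0 0 0 1;0 0 0 0 0 0 1"

```text
time: 11.45
tcp_pos: [418.5, -255.0, 197.5]
tool_rot: [-0.486, 3.102, -0.001]
force: [0.4, -0.0, -0.6]
width: 1.003
grip_force: 0.0
```

```bash
python3 - <<'E'
from h import *
s=arm.sense();p=cams.read_camera('wrist');save(p,'w5'); print(s['time'],s['tcp_pos'].round(1),s['width'],s['force'])
for d in models.landmark_of(p,'cylinder')[:1]: print(d['location'],d['conf'],at(p,s,d['location'],20))
plan(565.8,222.5,s['tcp_pos'][2],79.6)
E
```

```text
11.45 [ 418.5 -255.   197.5] 1.0032753453376146 [ 0.36396684 -0.00217325 -0.62257382]
[281.6, 184.2] 0.65 [ 418.54644939 -256.08249945   20.        ]
heading y 107.8 shift/500 [-0.5739  0.8178 -0.003 ] yaw about tool z deg 28.22 frac 0.3135 tilt 0.08 q7 2.37
```

View pics/w5.png

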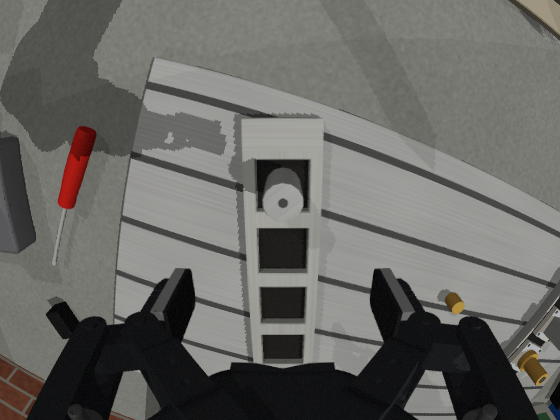

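The cylinder stands upright in the pocket at the plain end (283,190). Next is the bush.

Call:
move_arm:
  targets: "-0.0522 0.0743 0 0 0 0 1;-0.0522 0.0743 0 0 0 0 1;-0.0522 0.0743 0 0 0 0 1;-0.0522 0.0743 0 0 0 0 1;-0.0522 0.0743 0 0 0 0 1;-0.0522 0.0743 0 0 0 0 1;-0.0522 0.0743 0 0 0 0 1;-0.0522 0.0743 0 0 0 0 1;-0.0522 0.0743 0 0 0 0 1;-0.0522 0.0743 0 0 0 0 1"

```text
time: 12.55
tcp_pos: [552.7, 180.2, 195.2]
tool_rot: [0.486, -3.101, 0.001]
force: [1.2, -1.5, 0.8]
width: 1.001
grip_force: 0.0
```

Call:
move_arm:
  targets: "-0.0522 0.0743 0 0 0 0 1;0 0 0 0 0 0.0784 1;0 0 0 0 0 0.0784 1;0 0 0 0 0 0.0784 1;0 0 0 0 0 0.0784 1;0 0 0 0 0 0 1;0 0 0 0 0 0 1;0 0 0 0 0 0 1"

```text
time: 13.35
tcp_pos: [566.3, 221.9, 196.3]
tool_rot: [-0.281, -3.128, 0.001]
force: [-0.3, -1.0, -0.3]
width: 1.0
grip_force: 0.0
```

```bash
python3 - <<'E'
from h import *
s=arm.sense();p=cams.read_camera('wrist'); print(s['time'],s['tcp_pos'].round(1))
for n in ['bush','block','valve']:
  for d in models.landmark_of(p,n)[:1]: print(n,d['location'],d['conf'],at(p,s,d['location'],38).round(1))
plan(565.8,222.5,65,79.6)
E
```

```text
13.35 [566.3 221.9 196.3]
bush [284.5, 187.7] 0.79 [564.4 224.3  38. ]
block [279.7, 109.3] 0.8 [492.3 233.   38. ]
valve [279.7, 39.8] 0.87 [430.2 244.4  38. ]
heading y 79.6 shift/500 [0.0016 0.0009 0.2635] yaw about tool z deg 0.04 frac 0.0005 tilt 0.0 q7 1.0
```

Call:
move_arm:
  targets: "0.002 0.002 0.06 0 0 0 1;0 0 0.06 0 0 0 1;0 0 0.06 0 0 0 1;0 0 0.05 0 0 0 1;0 0 0.03 0 0 0 1;0 0 0.003 0 0 0 1;0 0 0 0 0 0 1;0 0 0 0 0 0 1"

```text
time: 14.35
tcp_pos: [566.6, 223.5, 66.8]
tool_rot: [0.285, 3.127, 0.002]
force: [0.7, 0.9, 0.4]
width: 0.996
grip_force: 0.0
```

Call:
move_arm:
  targets: "0 0 0 0 0 0 0;0 0 0 0 0 0 0;0 0 0 0 0 0 0;0 0 0 0 0 0 0;0 0 0 0 0 0 0;0 0 0 0 0 0 0;0 0 0 0 0 0 0;0 0 0 0 0 0 0;0 0 0 0 0 0 0"

```text
time: 15.25
tcp_pos: [566.0, 223.2, 65.7]
tool_rot: [0.285, 3.128, 0.001]
force: [-1.2, 0.1, 5.2]
width: 0.304
grip_force: 49.2
```

```bash
python3 - <<'E'
from h import *
plan(484.6,-233.6,200,107.8)
E
```

```text
heading y 79.6 shift/500 [-0.0052 -0.928  -0.269 ] yaw about tool z deg -28.21 frac -0.3134 tilt 0.03 q7 1.01
```

Call:
move_arm:
  targets: "0 0 -0.05 0 0 0 0;0 0 -0.08 0 0 0 0;0 0 -0.08 0 0 0 0;0 -0.0928 -0.02 0 0 0 0;0 -0.0928 -0.02 0 0 0 0;0 -0.0928 -0.02 0 0 0 0;0 -0.0928 0 0 0 0 0;0 -0.0928 0 0 0 0 0;0 -0.0928 0 0 0 0 0;0 -0.0928 0 0 0 0 0"

```text
time: 16.25
tcp_pos: [506.0, -97.9, 199.8]
tool_rot: [-0.285, -3.128, -0.0]
force: [1.5, -0.4, -2.0]
width: 0.303
grip_force: 49.7
```

Call:
move_arm:
  targets: "-0.005 -0.0928 0 0 0 0 0;0 -0.0928 0 0 0 0 0;0 -0.0928 0 0 0 0 0;0 0 0 0 0 -0.0784 0;0 0 0 0 0 -0.0784 0;0 0 0 0 0 -0.0784 0;0 0 0 0 0 -0.0784 0;0 0 0 0 0 0 0;0 0 0 0 0 0 0;0 0 0 0 0 0 0"

```text
time: 17.25
tcp_pos: [484.2, -233.6, 200.1]
tool_rot: [0.482, -3.104, -0.0]
force: [0.4, 0.1, -1.2]
width: 0.301
grip_force: 49.8
```

```bash
python3 - <<'E'
from h import *
s=arm.sense();p=cams.read_camera('wrist'); save(p,'w6'); print(s['time'],s['tcp_pos'].round(1),s['width'])
print(wproj(p,s,[418,-255,20]))
plan(484.6,-233.6,48,107.8)
E
```

```text
17.25 [ 484.2 -233.6  200.1] 0.3006822793601257
[282.02273064 114.0417978 ]
heading y 107.7 shift/500 [-0.0007 -0.0004  0.3042] yaw about tool z deg -0.11 frac -0.0012 tilt 0.02 q7 2.32
```

View pics/w6.png

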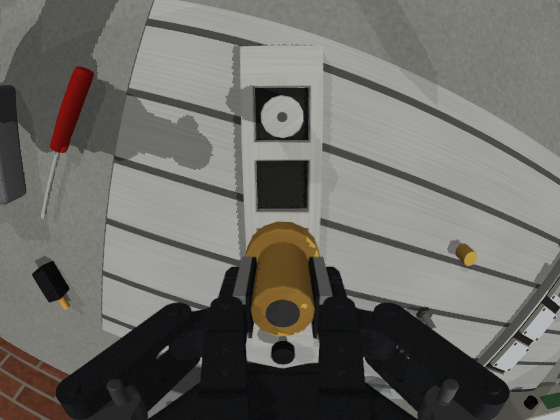

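The bush is held over its pocket at (282,185) as predicted, with the cylinder at (282,115). Lowering now.

Call:
move_arm:
  targets: "-0.001 0 0.06 0 0 0 0;0 0 0.06 0 0 0 0;0 0 0.06 0 0 0 0;0 0 0.06 0 0 0 0;0 0 0.04 0 0 0 0;0 0 0.018 0 0 0 0;0 0 0.005 0 0 0 0;0 0 0.001 0 0 0 0;0 0 0 0 0 0 0;0 0 0 0 0 0 0"

```text
time: 18.3
tcp_pos: [485.5, -233.7, 49.2]
tool_rot: [-0.486, 3.102, -0.001]
force: [-0.1, -0.0, -2.0]
width: 0.3
grip_force: 49.7
```

Call:
move_arm:
  targets: "0 0 0.001 0 0 0 0;0 0 0 0 0 0 0;0 0 0 0 0 0 0;0 0 0 0 0 0 0.5;0 0 0 0 0 0 0.7;0 0 0 0 0 0 0.9;0 0 0 0 0 0 1;0 0 0 0 0 0 1;0 0 -0.01 0 0 0 1;0 0 -0.06 0 0 0 1"

```text
time: 19.3
tcp_pos: [482.9, -232.7, 80.8]
tool_rot: [0.486, -3.099, -0.003]
force: [0.5, 0.8, 0.5]
width: 0.999
grip_force: 0.0
```

Call:
move_arm:
  targets: "0 0 -0.08 0 0 0 1;0 0 -0.08 0 0 0 1;0 0 -0.07 0 0 0 1;0 0 0 0 0 0 1;0 0 0 0 0 0 1"

```text
time: 19.8
tcp_pos: [485.2, -233.6, 198.6]
tool_rot: [-0.486, 3.102, -0.001]
force: [-1.4, 0.5, -1.4]
width: 1.002
grip_force: 0.0
```

```bash
python3 - <<'E'
from h import *
s=arm.sense();p=cams.read_camera('wrist'); print(s['time'],s['tcp_pos'].round(1))
for n in ['bush','cylinder']:
  for d in models.landmark_of(p,n)[:1]: print(n,d['location'],d['conf'],at(p,s,d['location'],20).round(1))
plan(493.5,234.5,s['tcp_pos'][2],79.6)
E
```

```text
19.8 [ 485.2 -233.6  198.6]
bush [285.1, 184.8] 0.93 [ 485.  -231.1   20. ]
cylinder [281.1, 114.3] 0.91 [ 419.8 -256.1   20. ]
heading y 107.8 shift/500 [-0.3039  0.8849 -0.0034] yaw about tool z deg 28.21 frac 0.3135 tilt 0.12 q7 2.32
```

Call:
move_arm:
  targets: "-0.0304 0.0885 0 0 0 0 1;-0.0304 0.0885 0 0 0 0 1;-0.0304 0.0885 0 0 0 0 1;-0.0304 0.0885 0 0 0 0 1;-0.0304 0.0885 0 0 0 0 1;-0.0304 0.0885 0 0 0 0 1;-0.0304 0.0885 0 0 0 0 1;-0.0304 0.0885 0 0 0 0 1;-0.0304 0.0885 0 0 0 0 1;-0.0304 0.0885 0 0 0 0 1"

```text
time: 20.95
tcp_pos: [493.5, 235.9, 196.7]
tool_rot: [0.486, -3.102, 0.001]
force: [1.5, 0.3, 0.7]
width: 1.004
grip_force: 0.0
```

Call:
move_arm:
  targets: "0 0 0 0 0 0.0784 1;0 0 0 0 0 0.0784 1;0 0 0 0 0 0.0784 1;0 0 0 0 0 0.0784 1;0 0 0 0 0 0 1;0 0 0 0 0 0 1;0 0 0 0 0 0 1"

```text
time: 21.65
tcp_pos: [494.0, 234.2, 197.4]
tool_rot: [-0.281, -3.128, 0.001]
force: [0.3, 0.6, 0.7]
width: 1.003
grip_force: 0.0
```

```bash
python3 - <<'E'
from h import *
import pickle
s=arm.sense();p=cams.read_camera('wrist'); print(s['time'],s['tcp_pos'].round(1)); pickle.dump((s,p),open('w7.pkl','wb'))
cv2.imwrite('pics/w7.png',cv2.resize(p['image'][80:240,200:360,::-1],None,fx=3.5,fy=3.5,interpolation=cv2.INTER_CUBIC))
for n in ['block','valve']:
  for d in models.landmark_of(p,n)[:1]: print(n,d['location'],d['conf'],at(p,s,d['location'],38).round(1))
plan(493.5,234.5,65,79.6)
E
```

```text
21.65 [494.  234.2 197.4]
block [280.4, 189.0] 0.66 [492.9 232.6  38. ]
valve [279.7, 116.0] 0.55 [426.  244.2  38. ]
heading y 79.7 shift/500 [0.0013 0.0003 0.2654] yaw about tool z deg 0.06 frac 0.0007 tilt 0.01 q7 0.89
```

View pics/w7.png

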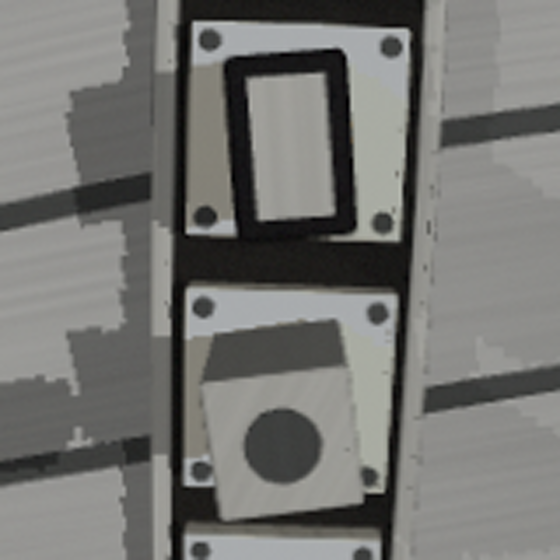

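The crop shows the block's top corners at about (203,382), (352,365), (365,502), (220,521) and the valve's at (226,60), (344,50), (355,233), (242,238). Both are turned by about 5–6°. Working out their poses.

```bash
python3 - <<'E'
from h import *
import pickle
s,p=pickle.load(open('w7.pkl','rb'))
for n,c,z in [('block',[(203,382),(352,365),(365,502),(220,521)],88),('valve',[(226,60),(344,50),(355,233),(242,238)],94)]:
    X=np.array([at(p,s,(200+u/3.5,80+v/3.5),z) for u,v in c])[:,:2]
    h=lambda d:np.degrees(np.arctan2(d[1],d[0]))%180
    print(n,X.mean(0).round(1),'across',h(X[1]-X[0]).round(1),h(X[2]-X[3]).round(1),'along',h(X[3]-X[0]).round(1),h(X[2]-X[1]).round(1),[np.linalg.norm(X[i]-X[(i+1)%4]).round(1) for i in range(4)])
plan(494.5,232.5,65,87)
E
```

```text
block [493.8 233.5] across 86.4 87.7 along 175.0 175.9 [np.float64(33.3), np.float64(32.7), np.float64(33.8), np.float64(33.5)]
valve [428. 247.] across 84.6 82.3 along 174.3 173.5 [np.float64(24.3), np.float64(38.5), np.float64(23.7), np.float64(37.6)]
heading y 79.7 shift/500 [-0.0014 -0.0033  0.2654] yaw about tool z deg -7.34 frac -0.0816 tilt 0.01 q7 0.89
```

Call:
move_arm:
  targets: "0 -0.001 0.06 0 0 -0.074 1;0 0 0.06 0 0 0 1;0 0 0.06 0 0 0 1;0 0 0.05 0 0 0 1;0 0 0.03 0 0 0 1;0 0 0.007 0 0 0 1;0 0 0 0 0 0 1;0 0 0 0 0 0 1"

```text
time: 22.6
tcp_pos: [494.7, 234.1, 65.4]
tool_rot: [0.102, 3.139, 0.002]
force: [0.2, 0.1, 0.2]
width: 1.004
grip_force: 0.0
```

Call:
move_arm:
  targets: "0 0 0 0 0 0 0;0 0 0 0 0 0 0;0 0 0 0 0 0 0;0 0 0 0 0 0 0;0 0 0 0 0 0 0;0 0 0 0 0 0 0;0 0 0 0 0 0 0;0 0 0 0 0 0 0;0 0 0 0 0 0 0"

```text
time: 23.5
tcp_pos: [494.4, 234.0, 64.8]
tool_rot: [0.103, 3.139, 0.001]
force: [-1.0, 0.5, 5.4]
width: 0.391
grip_force: 50.6
```

```bash
python3 - <<'E'
from h import *
plan(551.3,-212.1,200,107.8)
E
```

```text
heading y 86.2 shift/500 [-0.1721 -0.8826 -0.2708] yaw about tool z deg -21.55 frac -0.2395 tilt 0.05 q7 1.02
```

Call:
move_arm:
  targets: "0 0 -0.05 0 0 0 0;0 0 -0.08 0 0 0 0;0 0 -0.08 0 0 0 0;-0.0172 -0.0883 -0.02 0 0 0 0;-0.0172 -0.0883 -0.02 0 0 0 0;-0.0172 -0.0883 -0.02 0 0 0 0;-0.0172 -0.0883 0 0 0 0 0;-0.0172 -0.0883 0 0 0 0 0;-0.0172 -0.0883 0 0 0 0 0;-0.0172 -0.0883 0 0 0 0 0"

```text
time: 24.5
tcp_pos: [533.5, -80.2, 199.0]
tool_rot: [-0.103, -3.139, -0.0]
force: [0.5, -0.2, -1.9]
width: 0.388
grip_force: 50.3
```

Call:
move_arm:
  targets: "-0.0172 -0.0883 0 0 0 0 0;-0.0172 -0.0883 0 0 0 0 0;-0.0172 -0.0883 0 0 0 0 0;0 0 0 0 0 -0.08 0;0 0 0 0 0 -0.08 0;0 0 0 0 0 -0.08 0;0 0 0 0 0 0 0;0 0 0 0 0 0 0;0 0 0 0 0 0 0"

```text
time: 25.4
tcp_pos: [550.9, -212.3, 199.1]
tool_rot: [0.483, -3.104, -0.0]
force: [0.4, 0.6, -2.0]
width: 0.391
grip_force: 50.4
```

```bash
python3 - <<'E'
from h import *
s=arm.sense();p=cams.read_camera('wrist'); save(p,'w8'); print(s['time'],s['tcp_pos'].round(1),s['width'])
print(wproj(p,s,[551.3,-212.1,20]),wproj(p,s,[484.6,-233.6,20]))
plan(551.3,-212.1,47,107.8)
E
```

```text
25.4 [ 550.9 -212.3  199.1] 0.3906488347543757
[282.5401448  184.86926245] [282.21586534 114.0269973 ]
heading y 107.7 shift/500 [-0.0007  0.      0.3043] yaw about tool z deg -0.07 frac -0.0008 tilt 0.01 q7 2.27
```

View pics/w8.png

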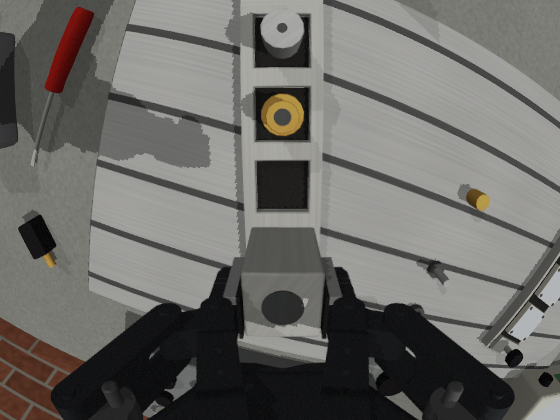

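The bush stands in pocket 2 (283,115), and the block is square over pocket 3 at (282,186). Lowering.

Call:
move_arm:
  targets: "-0.001 0 0.06 0 0 0 0;0 0 0.06 0 0 0 0;0 0 0.06 0 0 0 0;0 0 0.06 0 0 0 0;0 0 0.04 0 0 0 0;0 0 0.018 0 0 0 0;0 0 0.004 0 0 0 0;0 0 0.001 0 0 0 0;0 0 0 0 0 0 0;0 0 0 0 0 0 0"

```text
time: 26.45
tcp_pos: [552.1, -212.4, 48.8]
tool_rot: [-0.487, 3.102, -0.001]
force: [0.1, -0.0, -1.9]
width: 0.386
grip_force: 50.4
```

Call:
move_arm:
  targets: "0 0 0.002 0 0 0 0;0 0 0 0 0 0 0;0 0 0 0 0 0 0;0 0 0 0 0 0 0.5;0 0 0 0 0 0 0.7;0 0 0 0 0 0 0.9;0 0 0 0 0 0 1;0 0 0 0 0 0 1;0 0 -0.01 0 0 0 1;0 0 -0.06 0 0 0 1"

```text
time: 27.45
tcp_pos: [549.5, -211.4, 79.5]
tool_rot: [0.487, -3.098, -0.003]
force: [-0.6, -0.2, 0.9]
width: 1.002
grip_force: 0.0
```

Call:
move_arm:
  targets: "0 0 -0.08 0 0 0 1;0 0 -0.08 0 0 0 1;0 0 -0.07 0 0 0 1;0 0 0 0 0 0 1;0 0 0 0 0 0 1"

```text
time: 27.95
tcp_pos: [551.8, -212.3, 197.7]
tool_rot: [-0.487, 3.102, -0.001]
force: [-0.9, -1.1, -0.4]
width: 0.997
grip_force: 0.0
```

```bash
python3 - <<'E'
from h import *
s=arm.sense();p=cams.read_camera('wrist'); print(s['time'],s['tcp_pos'].round(1))
for n in ['bush','cylinder','block']:
  for d in models.landmark_of(p,n)[:1]: print(n,d['location'],d['conf'],at(p,s,d['location'],20).round(1))
plan(428.3,244.5,s['tcp_pos'][2],174)
E
```

```text
27.95 [ 551.8 -212.3  197.7]
bush [285.0, 111.9] 0.69 [ 483.1 -232.    20. ]
cylinder [282.9, 41.1] 0.58 [ 418.5 -254.8   20. ]
block [285.5, 184.0] 0.91 [ 550.5 -209.8   20. ]
heading y 107.9 shift/500 [-0.0465  0.9441 -0.0033] yaw about tool z deg -66.15 frac -0.735 tilt 0.13 q7 2.27
```

Call:
move_arm:
  targets: "-0.0047 0.0944 0 0 0 0 1;-0.0047 0.0944 0 0 0 0 1;-0.0047 0.0944 0 0 0 0 1;-0.0047 0.0944 0 0 0 0 1;-0.0047 0.0944 0 0 0 0 1;-0.0047 0.0944 0 0 0 0 1;-0.0047 0.0944 0 0 0 0 1;-0.0047 0.0944 0 0 0 0 1;-0.0047 0.0944 0 0 0 0 1;-0.0047 0.0944 0 0 0 0 1"

```text
time: 29.15
tcp_pos: [428.0, 245.8, 196.2]
tool_rot: [0.487, -3.103, 0.0]
force: [0.9, 0.3, -0.3]
width: 1.005
grip_force: 0.0
```

Call:
move_arm:
  targets: "0 0 0 0 0 0.09 1;0 0 0 0 0 0.09 1;0 0 0 0 0 0.09 1;0 0 0 0 0 0.09 1;0 0 0 0 0 0.09 1;0 0 0 0 0 0.09 1;0 0 0 0 0 0.09 1;0 0 0 0 0 0.09 1;0 0 0 0 0 0.09 1;0 0 0 0 0 0.09 1"

```text
time: 30.15
tcp_pos: [428.8, 244.0, 195.9]
tool_rot: [-1.652, -2.671, 0.002]
force: [-0.7, 0.4, 0.1]
width: 1.007
grip_force: 0.0
```

Call:
move_arm:
  targets: "0 0 0 0 0 0.09 1;0 0 0 0 0 0.09 1;0 0 0 0 0 0.09 1;0 0 0 0 0 0.09 1;0 0 0 0 0 0 1;0 0 0 0 0 0 1;0 0 0 0 0 0 1"

```text
time: 30.85
tcp_pos: [429.1, 244.2, 196.5]
tool_rot: [-2.323, -2.115, 0.001]
force: [-0.2, 0.6, -0.3]
width: 0.998
grip_force: 0.0
```

```bash
python3 - <<'E'
from h import *
import pickle
s=arm.sense();p=cams.read_camera('wrist');save(p,'w9'); print(s['time'],s['tcp_pos'].round(1)); pickle.dump((s,p),open('w9.pkl','wb'))
for n in ['valve','carrier_valve']:
  for d in models.landmark_of(p,n)[:1]: print(n,d['location'],d['conf'],at(p,s,d['location'],38 if n=='valve' else 28).round(1))
  for d in models.regions_of(p,n)[:1]:
    if n=='valve': print(cv2.minAreaRect(cv2.findNonZero(d['region'].astype(np.uint8))))
plan(428.3,244.5,65,174)
E
```

```text
30.85 [429.1 244.2 196.5]
valve [277.6, 186.2] 0.85 [425.6 248.7  38. ]
((279.7598571777344, 198.88540649414062), (53.65608596801758, 47.22599792480469), 1.5481576919555664)
carrier_valve [282.0, 189.4] 0.61 [429.1 242.5  28. ]
heading y -5.5 shift/500 [ 0.0003 -0.0018  0.2636] yaw about tool z deg 0.5 frac 0.0056 tilt 0.01 q7 -0.7
```

View pics/w9.png

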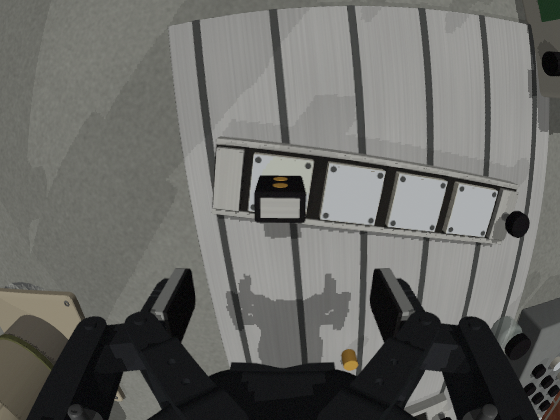

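The valve is square to the gripper, its top face spanning columns 255–305 and rows 197–222, with nothing beside it.

```bash
python3 - <<'E'
from h import *
import pickle
s,p=pickle.load(open('w9.pkl','rb'))
X=at(p,s,(280,209),94);print(X)
plan((X[0]+427.5)/2,(X[1]+246.5)/2,65,174.3)
E
```

```text
[427.92618956 245.41234457  94.        ]
heading y -5.5 shift/500 [ 0.0031 -0.0032  0.2636] yaw about tool z deg 0.2 frac 0.0022 tilt 0.01 q7 -0.7
```

Call:
move_arm:
  targets: "0.003 -0.003 0.06 0 0 0 1;0 0 0.06 0 0 0 1;0 0 0.06 0 0 0 1;0 0 0.05 0 0 0 1;0 0 0.03 0 0 0 1;0 0 0.004 0 0 0 1;0 0 0 0 0 0 1;0 0 0 0 0 0 1"

```text
time: 31.9
tcp_pos: [428.5, 246.3, 65.9]
tool_rot: [2.326, 2.111, 0.003]
force: [0.9, 0.8, -0.1]
width: 1.0
grip_force: 0.0
```

Call:
move_arm:
  targets: "0 0 0 0 0 0 0;0 0 0 0 0 0 0;0 0 0 0 0 0 0;0 0 0 0 0 0 0;0 0 0 0 0 0 0;0 0 0 0 0 0 0;0 0 0 0 0 0 0;0 0 0 0 0 0 0"

```text
time: 32.7
tcp_pos: [428.1, 246.1, 65.3]
tool_rot: [-2.326, -2.111, -0.001]
force: [-1.3, -0.1, 6.2]
width: 0.461
grip_force: 51.0
```

```bash
python3 - <<'E'
from h import *
plan(617.9,-190.7,200,107.8)
E
```

```text
heading y -5.6 shift/500 [-0.8327  0.4624 -0.2697] yaw about tool z deg 66.65 frac 0.7406 tilt 0.05 q7 -0.69
```

Call:
move_arm:
  targets: "0 0 -0.05 0 0 0 0;0 0 -0.08 0 0 0 0;0 0 -0.08 0 0 0 0;-0.0833 0.0462 -0.02 0 0 0 0;-0.0833 0.0462 -0.02 0 0 0 0;-0.0833 0.0462 -0.02 0 0 0 0;-0.0833 0.0462 0 0 0 0 0;-0.0833 0.0462 0 0 0 0 0;-0.0833 0.0462 0 0 0 0 0;-0.0833 0.0462 0 0 0 0 0"

```text
time: 33.7
tcp_pos: [560.8, -61.7, 199.6]
tool_rot: [-2.326, -2.111, 0.0]
force: [1.0, 0.0, -2.3]
width: 0.463
grip_force: 50.9
```

Call:
move_arm:
  targets: "-0.0833 0.0462 0 0 0 0 0;-0.0833 0.0462 0 0 0 0 0;-0.0833 0.0462 0 0 0 0 0;0 0 0 0 0 0.0925 0;0 0 0 0 0 0.0925 0;0 0 0 0 0 0.0925 0;0 0 0 0 0 0.0925 0;0 0 0 0 0 0 0;0 0 0 0 0 0 0"

```text
time: 34.6
tcp_pos: [617.3, -190.8, 199.4]
tool_rot: [-2.83, -1.362, 0.001]
force: [-0.4, -0.2, -1.7]
width: 0.464
grip_force: 51.2
```

Call:
move_arm:
  targets: "0 0 0 0 0 0.0925 0;0 0 0 0 0 0.0925 0;0 0 0 0 0 0.0925 0;0 0 0 0 0 0.0925 0;0 0 0 0 0 0 0;0 0 0 0 0 0 0;0 0 0 0 0 0 0"

```text
time: 35.3
tcp_pos: [617.5, -190.9, 199.7]
tool_rot: [-3.102, -0.495, -0.0]
force: [0.2, 0.6, -1.0]
width: 0.463
grip_force: 51.2
```

```bash
python3 - <<'E'
from h import *
s=arm.sense();p=cams.read_camera('wrist'); save(p,'w10'); print(s['time'],s['tcp_pos'].round(1),s['width'])
print(wproj(p,s,[617.9,-190.7,20]))
plan(617.9,-190.7,47.5,107.8)
E
```

```text
35.3 [ 617.5 -190.9  199.7] 0.4626963825370652
[282.0242082  184.90687987]
heading y -71.9 shift/500 [ 1.000e-03 -2.000e-04  3.046e-01] yaw about tool z deg 0.26 frac 0.0028 tilt 0.01 q7 -0.82
```

View pics/w10.png

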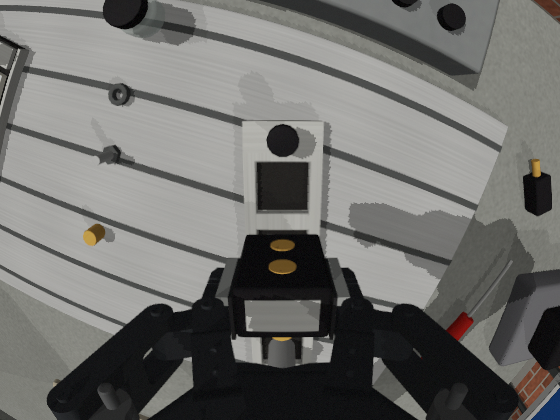

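The fourth pocket, next to the knob at (283,140), is at (283,187) as predicted. I'll lower the valve.

Call:
move_arm:
  targets: "-0.001 0.001 0.06 0 0 0 0;0 0 0.06 0 0 0 0;0 0 0.06 0 0 0 0;0 0 0.06 0 0 0 0;0 0 0.04 0 0 0 0;0 0 0.018 0 0 0 0;0 0 0.004 0 0 0 0;0 0 0.001 0 0 0 0;0 0 0 0 0 0 0;0 0 0 0 0 0 0"

```text
time: 36.35
tcp_pos: [617.8, -191.7, 49.4]
tool_rot: [3.103, 0.488, 0.003]
force: [-0.6, -0.3, -1.2]
width: 0.466
grip_force: 51.2
```

Call:
move_arm:
  targets: "0 0 0.002 0 0 0 0;0 0 0 0 0 0 0;0 0 0 0 0 0 0;0 0 0 0 0 0 0.6;0 0 0 0 0 0 0.8;0 0 0 0 0 0 0.9;0 0 0 0 0 0 1;0 0 0 0 0 0 1;0 0 -0.01 0 0 0 1;0 0 -0.06 0 0 0 1"

```text
time: 37.35
tcp_pos: [615.2, -190.8, 79.8]
tool_rot: [-3.102, -0.487, 0.008]
force: [1.0, 0.1, 1.2]
width: 1.003
grip_force: 0.0
```

Call:
move_arm:
  targets: "0 0 -0.08 0 0 0 1;0 0 -0.08 0 0 0 1;0 0 -0.07 0 0 0 1;0 0 -0.05 0 0 0 1;0 0 0 0 0 0 1;0 0 0 0 0 0 1"

```text
time: 37.95
tcp_pos: [617.2, -191.7, 222.7]
tool_rot: [-3.104, -0.487, -0.002]
force: [0.2, 1.1, -0.7]
width: 0.998
grip_force: 0.0
```

```bash
python3 - <<'E'
from h import *
s=arm.sense();p=cams.read_camera('wrist'); print(s['time'],s['tcp_pos'].round(1))
for d in models.landmark_of(p,'valve')[:1]: print(d['location'],d['conf'],at(p,s,d['location'],20).round(1))
q=cams.read_camera('side'); cv2.imwrite('pics/side1.png',cv2.resize(q['image'][200:400,240:440,::-1],None,fx=3,fy=3))
E
```

```text
37.95 [ 617.2 -191.7  222.7]
[280.1, 179.0] 0.65 [ 617.7 -189.4   20. ]
```

View pics/side1.png

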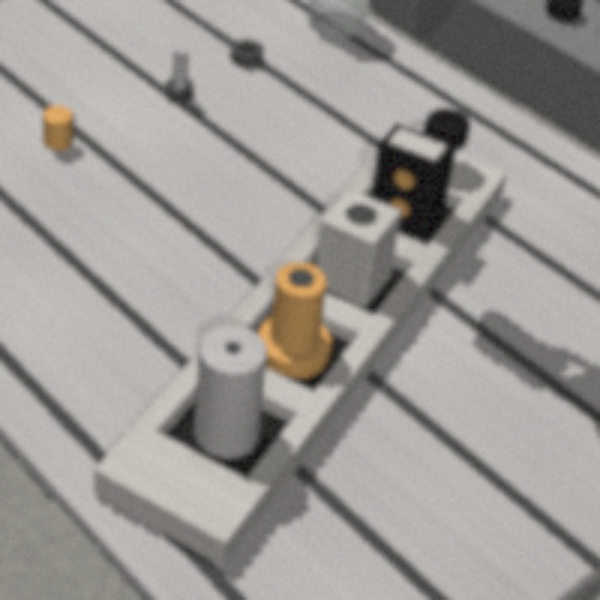

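All four stand upright in their pockets, from the plain end: cylinder (230,390), bush (300,320), block (358,245), valve by the knob (412,180). Handing in.

```bash
python3 -c "
from station import workorder; print(workorder.hand_in())"
```

```text
the job is handed in; nothing more can be done
None
```

The job is handed in after 38 s: cylinder, bush, block and valve stand upright in the rack's pockets, in that order from the plain end; the hand-in gave no verdict back.

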